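Roll the pulley to the bench stop and wedge it

TASK

Roll the loose belt pulley on its rim along the bench, without lifting it or letting it lean over or fall, until it touches the round pad of the steel bench stop. Then push the wooden wedge along the bench, thin end first, under the rim from the open side until the pulley is pinched snugly between wedge and pad, with a firm push of some 5 to 10 N; never press the pulley on the pad with more than 15 N. Leave the pulley standing there wedged, and the other things where they are.

Things in the scene. Friction and masses are not known exactly. Their poses are not given: they have to be found in the camera images.
- pulley: Bare aluminium V-belt pulley, 90 mm diameter, rim 30 mm wide, about 0.5 kg, standing on its rim, free to roll (slight rolling resistance). A hub boss (34 mm diameter, 4 mm proud) and a steel stub axle (16 mm diameter, 58 mm over both ends) stick out of both sides. Origin at its centre, 45 mm above the bench; y runs along the axle; z points up at the start and turns as it rolls.
- stop: Steel angle screwed to the bench, face 120 mm wide, 70 mm high. Origin at the foot of the middle of its face, bench level; +x points out of the face to the pulley, which starts 205 to 230 mm out, within 12 mm of the middle, square to it within 4 degrees. A round steel pad (44 mm across, 45 mm up, on a locked screw) stands out from its middle by 12 to 42 mm: set anew each time, not reported.
- wedge: Loose wooden wedge, 99 mm long, 50 mm wide, 0.09 kg, flat on the bench beside the pulley. Origin at the centre of its underside. 30 mm high at the thick end (its y = +45 mm), sloping to 13 mm at y = -35 mm, then at 45 degrees to the thin end at y = -50 mm, so -y points to the thin end. It bears on the pulley's rim when the pulley's centre is about 68 mm from its origin along -y.
- tape_measure: Yellow tape measure, 39 x 77 x 62 mm, a bystander; origin at the centre of its underside.
- screw_tin: Round open tin of screws, 70 mm diameter, 39 mm high, a bystander; origin at the centre of its underside.
- plain_offcut: Flat rectangular wooden offcut, 60 x 100 x 22 mm, no slope, a bystander; origin at the centre of its underside.

How it is judged:
On the way, in this order (a step that is already met when the one before it is completed fails the run):
1. the pulley has rolled on its rim by 110 degrees or more (angle between pulley's own z axis and vertical above 1.9 rad and height (world z) of pulley below 0.05 m), for 0.05 s.
2. the pulley has been rolled up to the pad of the stop (rim within about 5 mm of it) (horizontal distance between pulley and pad_c0 below 0.055 m), for 0.1 s.
3. the pulley is pinched: the wedge presses on the rim with at least 3 N and the rim on the stop's pad with at least 1 N (contact force between wedge and pulley above 3 N and contact force between pulley and stop above 1 N), for 0.2 s.
At the end, for the whole second after the job is handed in: Pulley upright on the bench (axle within 7 degrees of level, not raised over 3 mm), in front of the stop with its rim within about 3 mm of the pad; wedge flat on the open side, pointing at the stop within 20 degrees, its origin within 71 mm of the pulley's centre; both at rest (horizontal distance between pulley and pad_c0 below 0.0535 m and x of pulley in the frame of stop above 0.05 m and height (world z) of pulley below 0.048 m and angle between pulley's own y axis and vertical above 1.45 rad and x of wedge in the frame of stop above 0.07 m and angle between wedge's own z axis and vertical below 0.1 rad and angle between the y axis of wedge and the x axis of stop, either way round below 0.35 rad and linear speed of each of pulley, wedge below 0.01 m/s and horizontal distance between wedge and pulley below 0.071 m); the robot touches nothing.
It fails at once if the pulley is pressed against the stop or its pad with more than 15 N (contact force between pulley and stop above 15 N).
It fails at once if the pulley is lifted off the bench by more than 12 mm (height (world z) of pulley above 0.057 m).
It fails at once if the pulley leans over by more than 15 degrees (angle between pulley's own y axis and vertical below 1.31 rad).
It fails at once if a bystander is moved by more than 30 mm (distance of any of tape_measure, screw_tin, plain_offcut from where it was at the start of the episode above 0.03 m).
It also fails if it takes over 72 s, if anything falls off the work surface, if the arm or the gripper's body presses on something with over 40 N, if the wrist force passes 120 N, or if a joint passes its speed limit or range.

ROBOT

A 7-joint arm with a two-finger parallel gripper is mounted at the origin on a cart in front of the work surface, level with it; the furniture and walls round the work are solid. World frame = base frame: x ahead of the robot, y to its left, z up, the work surface at z = 0. Lengths are in m, angles in rad, forces in N, time in s.
With the tool pointing down it reaches from about 0.425 to 0.875 m from the base axis. Payload 8.4 kg.
Tool frame: the origin (TCP) lies at the very end of the fingers, on their centre line; the grasp point (between the pads) lies 19 mm behind it; z points along the fingers, y is the line along which they close (so a half turn about z gives the same grasp; the last joint's range is limited). The gripper opens to 85 mm and grips with 20 to 120 N. Pads are 22 mm wide; open, the fingers measure 114 mm over their backs; the gripper's body (76 mm by 85 mm) begins 54 mm behind the grasp point. The pads swing forward as they close: fully open they stand 13 mm farther back than shut.
Start: joints at [1.19, 0.333, 0.04, 1.465, -0.013, 1.343, -0.059], TCP at [0.181, -0.624, 0.231] pointing down, gripper open.
Joint ranges: [-2.58, 2.58], [-0.38, 2.09], [-1.3, 1.39], [0.25, 2.4], [-1.5, 4.64], [0.08, 2.09], [-2.65, 2.65]. Speed limits (rad/s): [2.22, 2.22, 2.79, 2.79, 3.14, 3.14, 3.14].

INTERFACE

Orientations are given as a unit quaternion [x, y, z, w].
In Python, from bench import monitor, camera, ctrl gives the robot as it stands.
- The arm moves only by the tool drive_tool, never from a script. Its argument "deltas" is text: rows parted by semicolons, each of 7 numbers parted by spaces: the turn, a rotation vector about the world's x, y, z in degrees, then the shift along the world's x, y, z in units of 30 mm (1.0 is 30 mm), then the opening, from 0 (shut) to 1 (fully open). A call has 1 to 10 rows; each row shifts and turns the commanded pose from where the row before left it; what a row does not reach is not made up. A row lasts 1/8 s, in which the tool goes at most 62.5 mm and 10.7 degrees, less where a joint would pass 70% of its speed; a pose out of reach is approached as far as the arm can. A call is refused whole if a number of a shift passes 1 or a number of a turn 10.7, either way. A call with a gripper value outside its range is refused whole. The fingers move at their own pace and stop on an object; "newtons" is the grip in N (left out, the last holds). Time passes only in rows, so rows that do not move let the fingers close. It gives the time, the measured TCP pose, the force, the opening and the grip force at its end, in the units of the state.
- monitor.read_state(): the state, without advancing time (a new reading comes with each control period).
- camera(name): name is "side" or "top" or "wrist"; returns a dict with "color" (420x560x3 uint8, blue, green, red), "fx", "fy", "cx", "cy" (pixels), "camera_from_world" (4x4, takes a point from world to camera coordinates); the wrist camera has in their place "hand_eye" (4x4, takes a point from camera to tool coordinates, whose origin is the TCP and whose axes are the flange's). Camera axes: x right, y down, z forward; pixel columns grow to the right and rows downward; lengths in m; the calibration is good to about 2 mm. The wrist camera is an equidistant fisheye: a pixel r from the principal point sees the ray r / f radians off the axis. A picture is of the moment at which its call begins: read the wrist's pose just before it. There is no depth.
- ctrl.close_job(): hands the job in; it is judged then, once.
The state is a dict: "time_s": time; "qpos": joint angles; "joint_velocities": joint speeds; "joint_efforts": joint torques, N m; "tcp_pos": TCP position; "orientation": TCP orientation; "ft_force": force on the tool from outside, world axes, zero at the start; "ft_torque": the same for the moment, N m; "finger_gap": opening from 0.0 (shut) to 1.0 (fully open); "grip_force": force on a finger pad.
Only numpy, scipy, OpenCV 4.12 (cv2) and the standard library are available. Lean on these libraries where they do the work, as an engineer would, in place of code of your own. Each camera call takes 0.05 s, during which the arm holds its last target. There are 200 camera calls.

## Working session

There is one attempt and no reset: what is moved stays moved. The work goes in short steps, Python scripts to look and compute and a tool call to move; the robot and the scene stay as the last step left them, time stands still between calls to the robot, and variables do not carry over. Pictures are saved under pics/ and viewed, at most 10 in all, crops included, and the job is handed in when it is done.

Besides the shell and the picture viewer there is one more tool, called after "Request:" as a command line: name --argument value ..., lists and objects as JSON in quotes. drive_tool: Moves the arm, as the interface text tells. Its arguments: {"type":"object","properties":{"deltas":{"type":"string"},"newtons":{"type":"number"}},"required":["deltas"]}

```bash
mkdir -p pics
cat > h.py <<'E'
import numpy as np, cv2
from bench import monitor, camera, ctrl
def snap(n,f):
    c=camera(n); cv2.imwrite('pics/'+f,c['color']); 
    np.savez('pics/'+f[:-4]+'.npz',**{k:v for k,v in c.items() if k!='color'}); return c
def ray(f,u,v,z):
    c=np.load('pics/'+f+'.npz'); T=c['camera_from_world']; R=T[:3,:3]; o=-R.T@T[:3,3]
    d=R.T@np.array([(u-c['cx'])/c['fx'],(v-c['cy'])/c['fy'],1]); return o+d*(z-o[2])/d[2]
def proj(f,p):
    c=np.load('pics/'+f+'.npz'); T=c['camera_from_world']; q=T[:3,:3]@np.array(p)+T[:3,3]
    return np.array([c['fx']*q[0]/q[2]+c['cx'],c['fy']*q[1]/q[2]+c['cy']])
E
python3 -c "
from h import *
for n in('top','side'):
    c=snap(n,n+'1.png');T=c['camera_from_world'];print(n,-T[:3,:3].T@T[:3,3],T[2,:3],c['fx'])
s=monitor.read_state();print(s)"
```

```text
top [ 0.47916696 -0.328978    0.99263597] [ 0.0771144  -0.01258083 -0.99694287] 525.9883098166431
side [0.15147269 0.40168893 0.58958397] [ 0.41351984 -0.73780902 -0.53351587] 484.21224896398866
{'time_s': 0.1, 'qpos': array([ 1.18979943,  0.33382683,  0.03984468,  1.46618706, -0.01339162,
        1.34328216, -0.05849506]), 'joint_velocities': array([ 3.82846026e-04, -2.40305950e-03,  1.16852835e-03, -2.87901610e-03,
        1.66569536e-03,  8.65179912e-04, -1.39453806e-05]), 'joint_efforts': array([ 4.51694650e-03, -6.60018396e+01,  1.37083087e+00, -4.06473112e+01,
        1.72107329e-02,  8.93718418e-03,  4.94495248e-05]), 'tcp_pos': array([ 0.18062997, -0.62397249,  0.2305164 ]), 'orientation': array([ 9.90088688e-01,  1.40441707e-01, -1.47465098e-04, -7.03643212e-04]), 'ft_force': array([ 0.59701509,  0.55326424, -0.49112387]), 'ft_torque': array([-0.00287767,  0.0028733 ,  0.00108386]), 'grip_force': 0.0, 'finger_gap': 0.999245667705096}
```

View pics/top1.png

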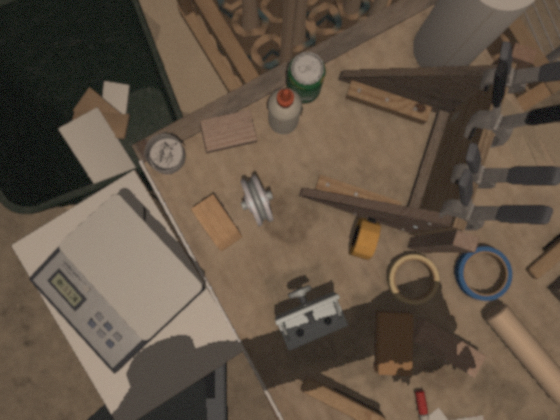

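View pics/side1.png

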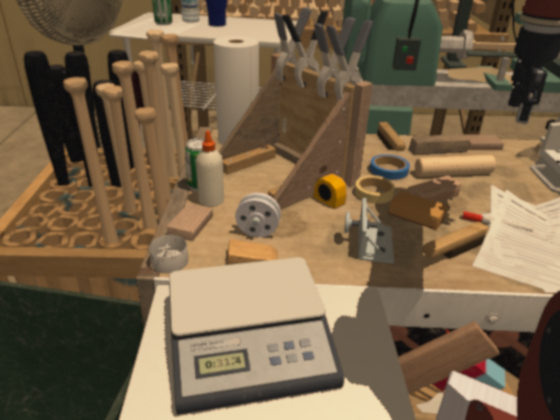

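The top view shows the pulley near (257,198), the stop near (312,318) with its pad near (300,293), the tape at (366,239) and the tin at (166,153). There are two wood blocks, at (216,221) and (229,132). I'll enlarge both views to tell them apart.

```bash
python3 -c "
from h import *
a=cv2.imread('pics/top1.png')[110:355,180:390];cv2.imwrite('pics/t1c.png',cv2.convertScaleAbs(cv2.resize(a,None,fx=2.44,fy=2.44,interpolation=2),alpha=1.4))
b=cv2.imread('pics/side1.png')[170:275,140:400];cv2.imwrite('pics/s1c.png',cv2.convertScaleAbs(cv2.resize(b,None,fx=3,fy=3,interpolation=2),alpha=1.3))
for p in [(257,198,.045),(312,310,.07),(299,293,.045),(216,221,.02),(229,132,.02),(366,239,.06),(166,153,.04)]: print(p,ray('top1',*p).round(3))
"
```

```text
(257, 198, 0.045) [ 0.585 -0.308  0.045]
(312, 310, 0.07) [ 0.384 -0.399  0.07 ]
(299, 293, 0.045) [ 0.412 -0.379  0.045]
(216, 221, 0.02) [ 0.547 -0.23   0.02 ]
(229, 132, 0.02) [ 0.713 -0.258  0.02 ]
(366, 239, 0.06) [ 0.505 -0.5    0.06 ]
(166, 153, 0.04) [ 0.672 -0.143  0.04 ]
```

View pics/t1c.png

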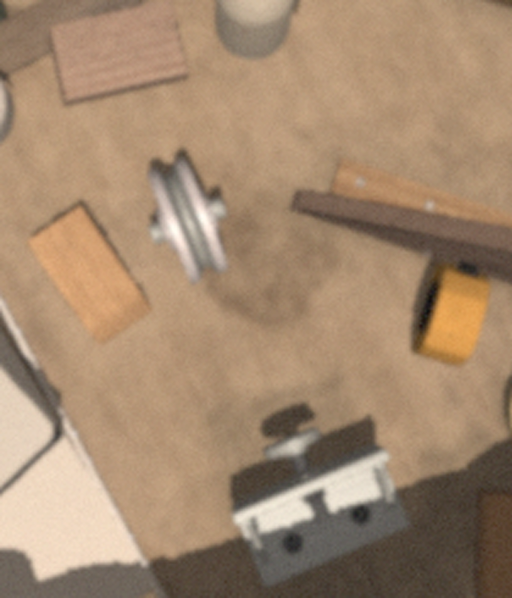

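View pics/s1c.png

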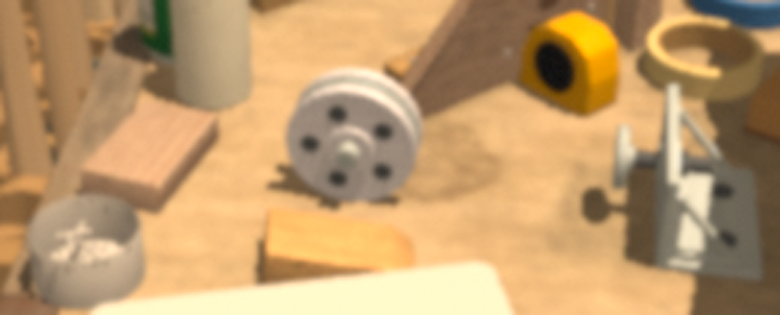

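The orange block at (216,221) is the wedge. Its thick end is up-left and its bevelled thin end is down-right, towards the stop side. The reddish block at (229,132) is the plain offcut. The pulley's stubs are at crop pixels (157,233) and (220,207), and the pad disc is in front of the face.

```bash
python3 -c "
from h import *
t=lambda u,v,z: ray('top1',u/2.44+180,v/2.44+110,z)
s=lambda u,v,z: ray('side1',u/3+140,v/3+170,z)
def tri(a,b):
    # least squares closest
    o1=t(*a,0);d1=t(*a,.3)-o1;o2=s(*b,0);d2=s(*b,.3)-o2
    k,_,_,_=np.linalg.lstsq(np.c_[d1,-d2],o2-o1,rcond=None);return (o1+k[0]*d1).round(4),(o2+k[1]*d2).round(4)
A,B=t(157,233,.045),t(220,207,.045);print('stubs',A,B,'mid',(A+B)/2,'axis ang',np.degrees(np.arctan2(*(A-B)[1::-1])),np.linalg.norm(A-B))
for e in [(166,152),(182,150),(197,282),(222,270)]: print('rim ends',t(*e,.045))
C,D=t(235,520,.07),t(388,455,.07);print('face',C,D,(C+D)/2,np.linalg.norm(C-D),'along ang',np.degrees(np.arctan2(*(C-D)[1::-1])))
P,Q=t(265,457,.045),t(320,432,.045);print('pad',P,Q,(P+Q)/2,np.linalg.norm(P-Q))
print('pad tri',tri((293,443),(622,155)))
print('pulley tri stub',tri((157,233),(348,152)))
W=[t(30,242,.03),t(82,204,.03),t(151,307,.0),t(106,342,.0)];print('wedge',*W)
print('rack tip',tri((300,200),(415,110)))
print('rack tip2',t(295,200,.0),t(295,200,.06))
print('tape',t(455,315,.06),'offc',t(66,102,.022),t(187,75,.022))
"
```

```text
stubs [ 0.57158517 -0.28464169  0.045     ] [ 0.58978059 -0.33182238  0.045     ] mid [ 0.58068288 -0.30823203  0.045     ] axis ang 111.08933195857446 0.050567683895703514
rim ends [ 0.63200826 -0.29267508  0.045     ]
rim ends [ 0.63321484 -0.30462144  0.045     ]
rim ends [ 0.53445012 -0.31338488  0.045     ]
rim ends [ 0.54285884 -0.33209069  0.045     ]
face [ 0.3631575  -0.33661874  0.07      ] [ 0.40587267 -0.44696472  0.07      ] [ 0.38451508 -0.39179173  0.07      ] 0.11832506465754192 along ang 111.16152720740558
pad [ 0.40491065 -0.35999421  0.045     ] [ 0.42196491 -0.40084614  0.045     ] [ 0.41343778 -0.38042018  0.045     ] 0.04426881246340444
pad tri (array([ 0.4145, -0.3808,  0.0445]), array([ 0.4153, -0.3805,  0.0444]))
pulley tri stub (array([ 0.5715, -0.2847,  0.0462]), array([ 0.5724, -0.2842,  0.0463]))
wedge [ 0.5686989  -0.18840192  0.03      ] [ 0.59644913 -0.2279379   0.03      ] [ 0.51865455 -0.2766375   0.        ] [ 0.49258553 -0.2413906   0.        ]
rack tip (array([ 0.5972, -0.3934,  0.0145]), array([ 0.5848, -0.3993,  0.0134]))
rack tip2 [ 0.59903217 -0.39049266  0.        ] [ 0.5917869 -0.3867744  0.06     ]
tape [ 0.50464721 -0.50067516  0.06      ] offc [ 0.67621077 -0.21625571  0.022     ] [ 0.69489644 -0.30922755  0.022     ]
```

Request:
drive_tool --deltas "0 0 5 0.7 0.5 0 1; 0 0 0 1 0.75 0 1; 0 0 0 1 0.75 0 1; 0 0 0 1 0.75 0 1; 0 0 0 1 0.75 0 1; 0 0 0 1 0.75 0 1; 0 0 0 1 0.75 0 1; 0 0 0 1 0.75 0 1; 0 0 0 1 0.75 0 1; 0 0 0 1 0.75 0 0.57"

```text
time_s: 1.35
tcp_pos: [0.4724, -0.4059, 0.2309]
orientation: [0.983, 0.183, -0.0, -0.0]
ft_force: [-0.0, -0.4, -0.1]
finger_gap: 0.817
grip_force: 0.0
```

Request:
drive_tool --deltas "0 0 0 1 0.75 0 0.57; 0 0 0 1 0.75 0 0.57; 0 0 0 1 0.75 0 0.57; 0 0 0 1 0.75 0 0.57; 0 0 0 0.6 0.55 0 0.57; 0 0 0 0 0 0 0.57; 0 0 0 0 0 0 0.57"

```text
time_s: 2.22
tcp_pos: [0.6088, -0.3015, 0.2311]
orientation: [0.983, 0.183, -0.0, 0.0]
ft_force: [-0.8, 0.1, -0.2]
finger_gap: 0.569
grip_force: 0.0
```

```bash
python3 -c "
from h import *
s=monitor.read_state();print(s['tcp_pos'],s['orientation'],s['ft_force'],s['finger_gap'],s['time_s'])
c=snap('wrist','w1.png');np.savez('pics/w1s.npz',p=s['tcp_pos'],q=s['orientation']);print(c['fx'],c['cx'],c['cy'],c['hand_eye'])
cv2.imwrite('pics/w1b.png',cv2.resize(c['color'],None,fx=1.4,fy=1.4,interpolation=2))
"
```

```text
[ 0.60883631 -0.30153462  0.23113704] [ 9.83140542e-01  1.82850714e-01 -4.90495333e-04  2.24899660e-04] [-0.80602131  0.14894435 -0.15432053] 0.5694304039355891 2.225
325.19226210127806 280.23668859630845 209.45429323032732 [[ 1.35464468e-04 -9.63626942e-01 -2.67251002e-01  6.75133966e-02]
 [ 9.99999975e-01  8.31074047e-05  2.07220664e-04  3.46234899e-04]
 [-1.77472877e-04 -2.67251024e-01  9.63626929e-01 -1.41978951e-01]
 [ 0.00000000e+00  0.00000000e+00  0.00000000e+00  1.00000000e+00]]
```

View pics/w1b.png

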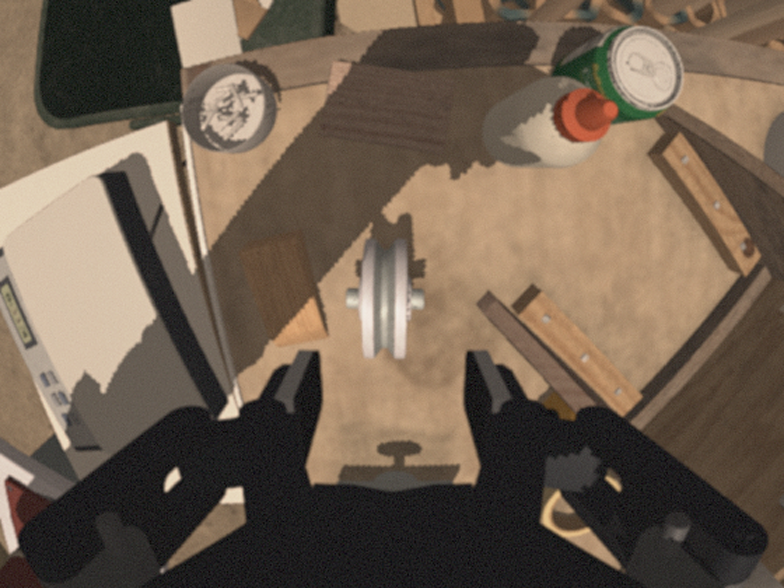

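The wrist picture shows the pulley almost square to the fingers. Its stub ends are at about (346,297) and (425,299) in the 1.4x picture, and the rim ends are at (384,237) and (384,357). The wedge is at (285,290), clear of the path.

```bash
cat >> h.py <<'E'
from scipy.spatial.transform import Rotation as Ro
def wray(f,u,v,z):
    c=np.load('pics/'+f+'.npz');s=np.load('pics/'+f+'s.npz');H=c['hand_eye']
    x,y=u-c['cx'],v-c['cy'];r=np.hypot(x,y);th=r/c['fx']
    d=np.array([x/r*np.sin(th),y/r*np.sin(th),np.cos(th)])
    R=Ro.from_quat(s['q']).as_matrix();o=R@H[:3,3]+s['p'];d=R@H[:3,:3]@d;return o+d*(z-o[2])/d[2]
F=np.array([.3845,-.3918]);N=np.array([np.cos(np.radians(21.16)),np.sin(np.radians(21.16))]);A=np.array([-N[1],N[0]])
def st(p): d=np.array(p)[:2]-F; return np.round([d@N*1e3,d@A*1e3],1)
E
python3 -c "
from h import *
w=lambda u,v,z: wray('w1',u/1.4,v/1.4,z)
L,R=w(346,297,.045),w(425,299,.045);print(L,R,(L+R)/2,st(L),st(R),np.linalg.norm(L-R))
for p in [(364,237,.045),(408,237,.045),(363,357,.045),(406,357,.045),(387,238,.045)]:print(p,w(*p).round(4),st(w(*p)))
print('pad sh',st(w(399,448,0)))
s=monitor.read_state()['tcp_pos'];print('tcp',st(s))
for p in [(245,244,.03),(300,234,.03),(328,335,0),(278,346,0)]:print('wedge',w(*p).round(4))
"
```

```text
[ 0.57162574 -0.27901952  0.045     ] [ 0.5915346  -0.33502716  0.045     ] [ 0.58158017 -0.30702334  0.045     ] [215.2  37.6] [213.6 -21.8] 0.05944087881619346
(364, 237, 0.045) [ 0.6191 -0.276   0.045 ] [260.6  23.3]
(408, 237, 0.045) [ 0.6306 -0.3059  0.045 ] [260.5  -8.7]
(363, 357, 0.045) [ 0.5302 -0.3077  0.045 ] [166.2  25.9]
(406, 357, 0.045) [ 0.5423 -0.3391  0.045 ] [166.2  -7.9]
(387, 238, 0.045) [ 0.6244 -0.2919  0.045 ] [259.8   6.6]
pad sh [47.9 -3.6]
tcp [241.5   2.9]
wedge [ 0.5788 -0.189   0.03  ]
wedge [ 0.6016 -0.2287  0.03  ]
wedge [ 0.5192 -0.2758  0.    ]
wedge [ 0.492  -0.2365  0.    ]
```

Request:
drive_tool --deltas "0 0 0 -0.06 0.16 -0.6 0.57; 0 0 0 0 0 -0.9 0.57; 0 0 0 0 0 -1 0.57; 0 0 0 0 0 -1 0.57; 0 0 0 0 0 -1 0.57; 0 0 0 0 0 -1 0.57; 0 0 0 0 0 -0.8 0.57; 0 0 0 0 0 -0.4 0.57; 0 0 0 0 0 -0.2 0.57; 0 0 0 0 0 0 0.57"

```text
time_s: 3.52
tcp_pos: [0.6079, -0.2957, 0.0245]
orientation: [0.983, 0.183, 0.0, 0.0]
ft_force: [-0.6, -0.1, -0.1]
finger_gap: 0.572
grip_force: 0.0
```

```bash
python3 -c "
from h import *
s=monitor.read_state();print(s['tcp_pos'],st(s['tcp_pos']),s['ft_force'],s['time_s'])
c=snap('wrist','w2.png');cv2.imwrite('pics/w2b.png',cv2.resize(c['color'],None,fx=1.4,fy=1.4,interpolation=2))
"
```

```text
[ 0.60793202 -0.29566173  0.02448714] [243.1   9. ] [-0.56485415 -0.08140521 -0.14950084] 3.525
```

View pics/w2b.png

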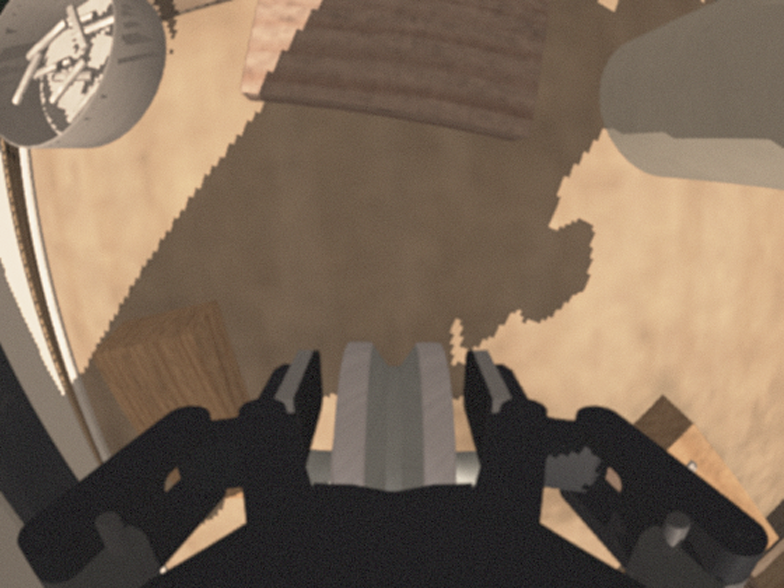

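The fingers straddle the rim and sit behind the stubs. I'll now roll the pulley slowly.

Request:
drive_tool --deltas "0 0 0 -0.093 -0.036 0 0.57; 0 0 0 -0.093 -0.036 0 0.57; 0 0 0 -0.06 -0.024 0 0.57; 0 0 0 -0.06 -0.024 0 0.57; 0 0 0 -0.06 -0.024 0 0.57; 0 0 0 -0.06 -0.024 0 0.57; 0 0 0 -0.093 -0.036 0 0.57; 0 0 0 -0.093 -0.036 0 0.57; 0 0 0 -0.093 -0.036 0 0.57; 0 0 0 -0.093 -0.036 0 0.57"

```text
time_s: 4.82
tcp_pos: [0.5838, -0.305, 0.0243]
orientation: [0.983, 0.183, -0.0, -0.0]
ft_force: [0.1, 0.7, -0.5]
finger_gap: 0.574
grip_force: 0.0
```

```bash
python3 -c "
from h import *
s=monitor.read_state();print(s['tcp_pos'],st(s['tcp_pos']),s['ft_force'],s['time_s'])
c=snap('top','t3.png');cv2.imwrite('pics/t3c.png',cv2.resize(c['color'][150:340,180:390],None,fx=3,fy=3,interpolation=2))
"
```

```text
[ 0.58378175 -0.30497799  0.02431729] [217.2   9. ] [ 0.0977905   0.7387568  -0.49684671] 4.825
```

View pics/t3c.png

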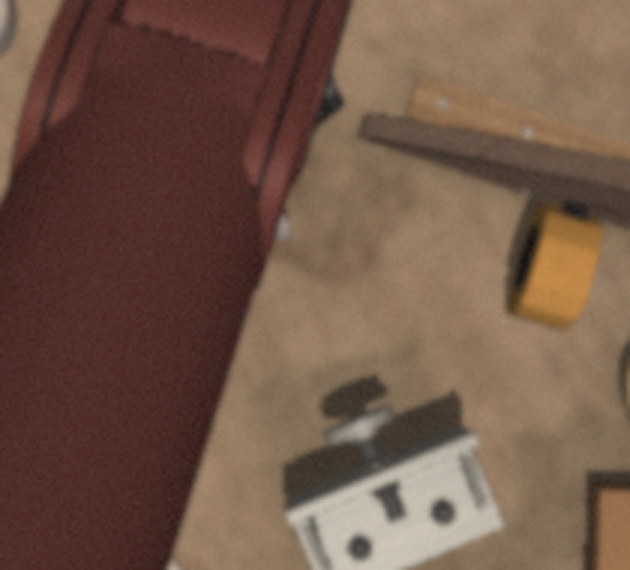

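The arm hides most of the top view. One stub end still shows at crop pixel (285,226), so I'll locate it and read the wrist view by code.

```bash
python3 -c "
from h import *
print(st(ray('t3',285/3+180,226/3+150,.045)))
for p in [(325,412),(390,403)]: print('pad',st(ray('t3',p[0]/3+180,p[1]/3+150,.06)))
c=snap('side','s3.png');cv2.imwrite('pics/s3c.png',cv2.resize(c['color'][170:275,200:400],None,fx=4,fy=4,interpolation=2))
print(monitor.read_state()['time_s'])
"
```

```text
[158.6  -4.9]
pad [48. 16.]
pad [ 38.1 -21.2]
4.925
```

View pics/s3c.png

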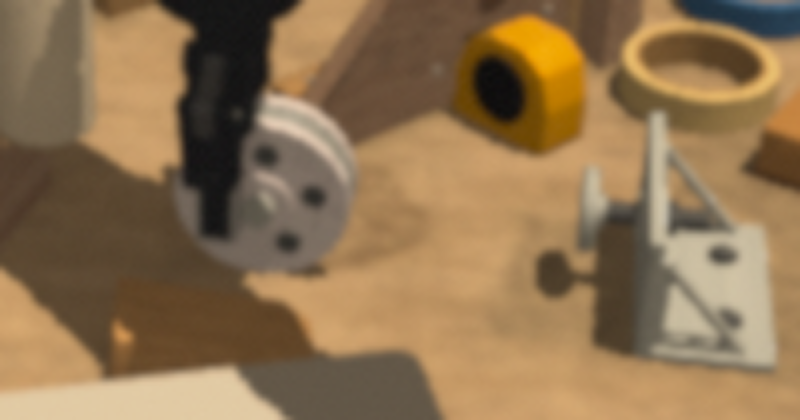

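The pulley is rolling ahead of the fingers and is upright (stub at crop (262,205)). I'll continue.

Request:
drive_tool --deltas "0 0 0 -0.093 -0.036 0 0.57; 0 0 0 -0.124 -0.048 0 0.57; 0 0 0 -0.124 -0.048 0 0.57; 0 0 0 -0.124 -0.048 0 0.57; 0 0 0 -0.124 -0.048 0 0.57; 0 0 0 -0.124 -0.048 0 0.57; 0 0 0 -0.124 -0.048 0 0.57; 0 0 0 -0.124 -0.048 0 0.57; 0 0 0 -0.124 -0.048 0 0.57; 0 0 0 -0.124 -0.048 0 0.57"

```text
time_s: 6.18
tcp_pos: [0.5475, -0.319, 0.0243]
orientation: [0.983, 0.183, -0.0, -0.0]
ft_force: [-0.2, -0.4, 0.2]
finger_gap: 0.57
grip_force: 0.0
```

Request:
drive_tool --deltas "0 0 0 -0.124 -0.048 0 0.57; 0 0 0 -0.124 -0.048 0 0.57; 0 0 0 -0.124 -0.048 0 0.57; 0 0 0 -0.124 -0.048 0 0.57; 0 0 0 -0.124 -0.048 0 0.57; 0 0 0 -0.124 -0.048 0 0.57; 0 0 0 -0.124 -0.048 0 0.57; 0 0 0 -0.124 -0.048 0 0.57; 0 0 0 -0.093 -0.036 0 0.57; 0 0 0 -0.093 -0.036 0 0.57"

```text
time_s: 7.42
tcp_pos: [0.5122, -0.3327, 0.0243]
orientation: [0.983, 0.183, 0.0, -0.0]
ft_force: [1.1, 0.1, 0.2]
finger_gap: 0.572
grip_force: 0.0
```

Request:
drive_tool --deltas "0 0 0 -0.093 -0.036 0 0.57; 0 0 0 -0.093 -0.036 0 0.57; 0 0 0 -0.093 -0.036 0 0.57; 0 0 0 -0.093 -0.036 0 0.57; 0 0 0 -0.062 -0.024 0 0.57; 0 0 0 -0.062 -0.024 0 0.57; 0 0 0 -0.062 -0.024 0 0.57; 0 0 0 -0.062 -0.024 0 0.57"

```text
time_s: 8.43
tcp_pos: [0.4937, -0.3398, 0.0243]
orientation: [0.983, 0.183, 0.0, -0.0]
ft_force: [-0.5, 0.1, -1.2]
finger_gap: 0.569
grip_force: 0.0
```

```bash
python3 -c "
from h import *
s=monitor.read_state();print(s['tcp_pos'],st(s['tcp_pos']),s['ft_force'],s['time_s'])
c=snap('side','s4.png');cv2.imwrite('pics/s4c.png',cv2.resize(c['color'][160:270,270:400],None,fx=5,fy=5,interpolation=2))
"
```

```text
[ 0.49368893 -0.33982953  0.02429364] [120.6   9.1] [-0.51518206  0.07003588 -1.19105582] 8.425
```

View pics/s4c.png

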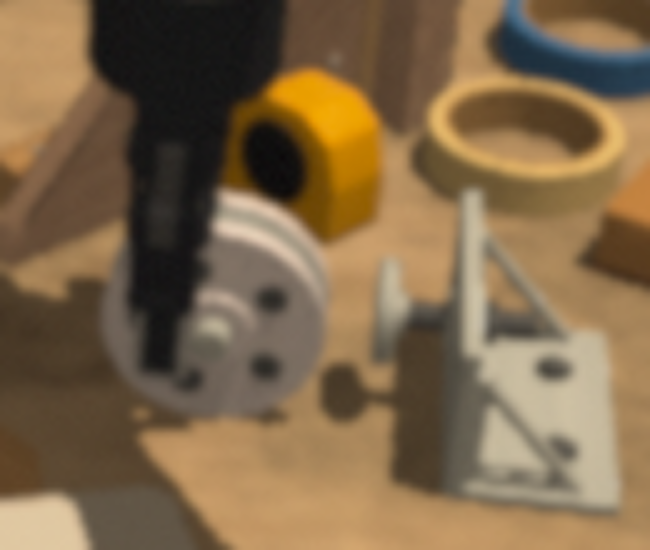

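The side view shows the pulley upright. The stub end is at crop pixel (212,335), and the pad's front outline is at crop column 377, between rows 258 and 360. I'll work out the remaining gap.

```bash
python3 -c "
from h import *
p=ray('s4',212/5+270,335/5+160,.045);print('stub',st(p))
th=np.linspace(0,6.28,60)
for x in (28,32,36,40):
    q=np.array([(proj('s4',np.r_[F+N*x/1e3+A*.022*np.cos(t),.045+.022*np.sin(t)])-[270,160])*5 for t in th]);print(x,q.min(0).round(),q.max(0).round())
for x in (96,100,104):
    q=np.array([(proj('s4',np.r_[F+N*(x+45*np.cos(t))/1e3+A*.024,.045+.045*np.sin(t)])-[270,160])*5 for t in th]);print('rim',x,q.min(0).round(),q.max(0).round())
"
```

```text
stub [100.7  32.1]
28 [393. 255.] [405. 364.]
32 [383. 254.] [395. 363.]
36 [373. 253.] [385. 361.]
40 [363. 252.] [375. 360.]
rim 96 [113. 229.] [340. 417.]
rim 100 [103. 228.] [329. 416.]
rim 104 [ 94. 227.] [319. 414.]
```

About 20 mm remain. I'll go 14 mm and then creep.

Request:
drive_tool --deltas "0 0 0 -0.062 -0.024 0 0.57; 0 0 0 -0.062 -0.024 0 0.57; 0 0 0 -0.062 -0.024 0 0.57; 0 0 0 -0.062 -0.024 0 0.57; 0 0 0 -0.062 -0.024 0 0.57; 0 0 0 -0.062 -0.024 0 0.57; 0 0 0 -0.031 -0.012 0 0.57; 0 0 0 -0.031 -0.012 0 0.57; 0 0 0 0 0 0 0.57"

```text
time_s: 9.6
tcp_pos: [0.4807, -0.3449, 0.0243]
orientation: [0.983, 0.183, 0.0, -0.0]
ft_force: [0.7, -0.6, -0.0]
finger_gap: 0.572
grip_force: 0.0
```

Request:
drive_tool --deltas "0 0 0 -0.031 -0.012 0 0.57; 0 0 0 -0.031 -0.012 0 0.57; 0 0 0 -0.031 -0.012 0 0.57; 0 0 0 0 0 0 0.57"

```text
time_s: 10.1
tcp_pos: [0.4779, -0.346, 0.0243]
orientation: [0.983, 0.183, -0.0, -0.0]
ft_force: [-0.1, 0.1, 0.2]
finger_gap: 0.568
grip_force: 0.0
```

```bash
python3 -c "
from h import *
s=monitor.read_state();print(st(s['tcp_pos']),s['ft_force'],s['ft_force'][:2]@N,s['time_s'])
c=snap('side','s5.png');b=np.load('pics/s4.npz')
a=c['color'];g=cv2.cvtColor(a,cv2.COLOR_BGR2GRAY).astype(int)
for r in (216,220,224,228): print(r,g[r,322:352])
"
```

```text
[103.6   9. ] [-0.11566514  0.14067245  0.24435306] -0.05708749349813656 10.1
216 [ 60  55  56  67  88 106 115 117 116 117 114 113 114 113 113 118 129 149
 168 168 155 146 144 145 159 177 185 177 163 153]
220 [165 170 166 155 139 125 118 116 115 115 115 115 113 113 113 113 113 112
 115 126 140 140 126 130 154 169 176 179 175 155]
224 [141 129 121 119 122 134 139 132 119  99  77  57  49  47  53  69  90 107
 114 114 117 120 116 115 126 135 134 125 107  85]
228 [129 138 137 123 114 113 115 116 114 111 106  98  93  94  97 104 111 114
 115 114 113 109 101  94  94  97  91  75  65  62]
```

Request:
drive_tool --deltas "0 0 0 -0.031 -0.012 0 0.57; 0 0 0 -0.031 -0.012 0 0.57; 0 0 0 0 0 0 0.57"

```text
time_s: 10.52
tcp_pos: [0.4762, -0.3466, 0.0243]
orientation: [0.983, 0.183, 0.0, -0.0]
ft_force: [1.1, 0.3, -1.1]
finger_gap: 0.57
grip_force: 0.4
```

Request:
drive_tool --deltas "0 0 0 -0.016 -0.006 0 0.57; 0 0 0 -0.016 -0.006 0 0.57; 0 0 0 0 0 0 0.57"

```text
time_s: 10.9
tcp_pos: [0.4759, -0.3466, 0.0244]
orientation: [0.983, 0.184, 0.001, -0.0]
ft_force: [5.4, 3.4, -0.7]
finger_gap: 0.568
grip_force: 2.6
```

Request:
drive_tool --deltas "0 0 0 -0.016 -0.006 0 0.57; 0 0 0 -0.016 -0.006 0 0.57; 0 0 0 0 0 0 0.57"

```text
time_s: 11.28
tcp_pos: [0.4757, -0.3465, 0.0245]
orientation: [0.983, 0.184, 0.001, -0.0]
ft_force: [8.4, 3.6, -2.7]
finger_gap: 0.567
grip_force: 4.0
```

```bash
python3 -c "
from h import *
s=monitor.read_state();print(st(s['tcp_pos']),s['ft_force'],s['ft_force'][:2]@N,s['time_s'])
c=snap('side','s6.png');g=cv2.cvtColor(c['color'],cv2.COLOR_BGR2GRAY).astype(int)
cv2.imwrite('pics/s6c.png',cv2.resize(c['color'][180:260,290:380],None,fx=7,fy=7,interpolation=2))
for r in (216,220,224,228): print(r,g[r,332:352])
"
```

```text
[101.4   9.3] [ 8.35578492  3.56155307 -2.69109352] 9.078031399672026 11.275
216 [114 114 115 113 113 116 122 139 157 165 160 147 140 139 156 178 185 177
 162 154]
220 [115 115 115 114 113 112 111 112 113 118 131 137 127 131 152 168 177 180
 175 155]
224 [ 95  75  58  52  53  63  80  99 110 114 115 116 115 115 126 136 134 124
 108  85]
228 [108  99  90  86  87  93 101 111 114 114 114 113 107  97  96  96  90  76
  65  61]
```

View pics/s6c.png

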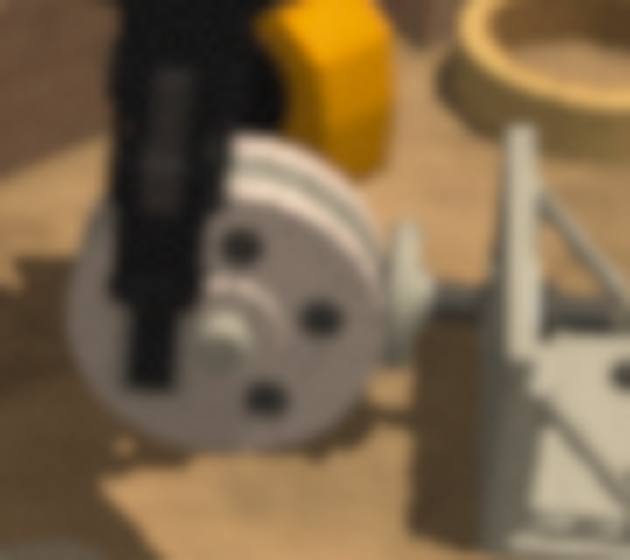

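The pulley touches the pad with about 9 N on the wrist and is upright. Next I back the fingers off and lift clear. The script checks the scale's edge height so the wedge grasp stays clear of it.

Request:
drive_tool --deltas "0 0 0 0.031 0.012 0 0.57; 0 0 0 0.031 0.012 0 0.57; 0 0 0 0.062 0.024 0 0.57; 0 0 0 0.062 0.024 0 0.57; 0 0 0 0.062 0.024 0 0.57; 0 0 0 0 0 0.3 0.57; 0 0 0 0 0 0.8 0.57; 0 0 0 0 0 1 0.57; 0 0 0 0 0 1 0.57; 0 0 0 0 0 1 0.57"

```text
time_s: 12.58
tcp_pos: [0.4816, -0.3446, 0.149]
orientation: [0.983, 0.183, 0.0, 0.0]
ft_force: [-0.6, 1.0, -1.2]
finger_gap: 0.572
grip_force: 0.0
```

```bash
python3 -c "
from h import *
def tri(a,b):
    o1=ray('top1',*a,0);d1=ray('top1',*a,.3)-o1;o2=ray('side1',*b,0);d2=ray('side1',*b,.3)-o2
    k=np.linalg.lstsq(np.c_[d1,-d2],o2-o1,rcond=None)[0];return (o1+k[0]*d1).round(4),(o2+k[1]*d2).round(4)
print(tri((203,284),(307,262)),tri((130,183),(172,297)))
s=monitor.read_state();print(s['tcp_pos'],st(s['tcp_pos']),s['time_s'])
c=snap('side','s7.png');g=cv2.cvtColor(c['color'],cv2.COLOR_BGR2GRAY).astype(int)
for r in (216,220,224,228): print(r,g[r,332:352])
"
```

```text
(array([ 0.433 , -0.2087,  0.0525]), array([ 0.4231, -0.213 ,  0.0525])) (array([ 0.6254, -0.0649, -0.0072]), array([ 0.6158, -0.0707, -0.0102]))
[ 0.48155987 -0.34456216  0.14903371] [107.6   9. ] 12.575
216 [112 112 112 111 110 114 121 135 154 161 154 143 137 137 153 174 181 172
 159 151]
220 [113 113 112 112 112 110 108 110 110 115 129 135 125 128 150 166 173 176
 171 152]
224 [ 91  70  54  50  52  62  80  96 107 111 114 117 116 114 124 133 132 122
 106  83]
228 [105  97  90  87  86  90  99 109 112 112 112 111 106  96  92  93  88  74
  63  62]
```

The pulley's grey profile at the pad is unchanged, so it stayed put. Next is the wedge.

Request:
drive_tool --deltas "0 0 4.8 0.53 0.8 0 0.8; 0 0 4.8 0.53 0.8 0 0.8; 0 0 0 0.53 0.8 0 0.8; 0 0 0 0.53 0.8 0 0.8; 0 0 0 0.53 0.82 0 0.8; 0 0 0 0 0 -0.6 0.8; 0 0 0 0 0 -1 0.8; 0 0 0 0 0 -1 0.8; 0 0 0 0 0 -0.6 0.8; 0 0 0 0 0 0 0.8"

```text
time_s: 13.88
tcp_pos: [0.5601, -0.2233, 0.0496]
orientation: [0.964, 0.265, -0.001, -0.001]
ft_force: [-0.3, -0.0, -0.6]
finger_gap: 0.801
grip_force: 0.0
```

Request:
drive_tool --deltas "0 0 0 0 0 -0.6 0.8; 0 0 0 0 0 -0.5 0.8; 0 0 0 0 0 -0.3 0.8; 0 0 0 0 0 0 0.8"

```text
time_s: 14.38
tcp_pos: [0.5606, -0.2237, 0.0085]
orientation: [0.964, 0.265, -0.001, -0.0]
ft_force: [0.0, 0.1, 0.9]
finger_gap: 0.801
grip_force: 0.0
```

Request:
drive_tool --deltas "0 0 0 0 0 0 0.65; 0 0 0 0 0 0 0.5; 0 0 0 0 0 0 0.5; 0 0 0 0 0 0 0.5; 0 0 0 0 0 0 0.5; 0 0 0 0 0 0 0.5" --newtons 30

```text
time_s: 15.12
tcp_pos: [0.5617, -0.224, 0.01]
orientation: [0.964, 0.265, 0.001, 0.0]
ft_force: [-1.0, 0.9, 5.0]
finger_gap: 0.575
grip_force: 31.9
```

The gap is 49 mm, so the wedge is gripped. I'll lift it a little, carry it behind the pulley and square it to the stop.

Request:
drive_tool --deltas "0 0 0 0 0 0.3 0.5; 0 0 0 0 0 0.5 0.5; 0 0 -4.8 0 -0.6 0 0.5; 0 0 -4.8 0.05 -0.8 0 0.5; 0 0 0 0 -0.8 0 0.5; 0 0 0 0 -0.6 0 0.5; 0 0 0 0 -0.17 0 0.5; 0 0 0 0 0 0 0.5; 0 0 0 0 0 0 0.5"

```text
time_s: 16.25
tcp_pos: [0.5629, -0.3118, 0.0332]
orientation: [0.983, 0.184, 0.0, -0.0]
ft_force: [0.1, 0.2, 0.1]
finger_gap: 0.572
grip_force: 31.3
```

```bash
cat > r.py <<'E'
from h import *
s=monitor.read_state();print(s['tcp_pos'].round(4),st(s['tcp_pos']),'yaw',np.degrees(2*np.arctan2(*s['orientation'][1::-1])),'fN',s['ft_force'][:2]@N,s['ft_force'].round(1),s['finger_gap'],s['time_s'])
E
python3 r.py; python3 -c "
from h import *
s=monitor.read_state();np.savez('pics/w4s.npz',p=s['tcp_pos'],q=s['orientation'])
c=snap('wrist','w4.png');np.savez('pics/w4.npz',**{k:v for k,v in c.items() if k!='color'})
hsv=cv2.cvtColor(c['color'],cv2.COLOR_BGR2HSV)
for r in range(215,260,5): print(r,c['color'][r,230:330:8].tolist())
"
```

```text
[ 0.5629 -0.3118  0.0332] [195.2  10.2] yaw 21.230188569259987 fN 0.1454556068851856 [0.1 0.2 0.1] 0.5718824955497309 16.25
215 [[63, 86, 112], [63, 85, 107], [59, 79, 104], [61, 83, 106], [71, 93, 116], [66, 84, 110], [58, 81, 105], [66, 88, 113], [66, 88, 112], [60, 80, 103], [64, 87, 108], [64, 83, 107], [61, 81, 107]]
220 [[69, 90, 118], [65, 87, 111], [60, 78, 103], [67, 86, 113], [65, 88, 113], [60, 80, 104], [64, 87, 111], [61, 84, 110], [64, 88, 112], [66, 88, 111], [69, 90, 115], [69, 90, 112], [59, 83, 108]]
225 [[65, 92, 118], [67, 92, 120], [65, 88, 115], [69, 95, 119], [74, 100, 125], [69, 94, 120], [70, 94, 119], [66, 92, 119], [66, 88, 115], [59, 80, 108], [68, 90, 119], [70, 92, 116], [65, 89, 114]]
230 [[71, 96, 124], [69, 95, 123], [63, 88, 114], [65, 89, 117], [65, 88, 110], [69, 95, 120], [67, 91, 119], [69, 91, 117], [66, 88, 113], [60, 81, 110], [67, 94, 122], [63, 87, 114], [62, 86, 117]]
235 [[68, 91, 121], [67, 94, 121], [61, 86, 114], [69, 94, 120], [66, 88, 113], [65, 90, 117], [66, 89, 115], [72, 95, 121], [65, 87, 113], [56, 79, 109], [71, 95, 124], [64, 87, 113], [68, 92, 117]]
240 [[66, 91, 117], [65, 89, 119], [62, 82, 110], [68, 90, 119], [69, 90, 116], [68, 92, 120], [68, 91, 115], [66, 89, 117], [63, 87, 110], [59, 81, 105], [69, 92, 118], [66, 92, 117], [63, 86, 114]]
245 [[72, 94, 123], [64, 88, 115], [63, 84, 112], [67, 90, 117], [69, 93, 118], [65, 90, 117], [68, 90, 114], [65, 89, 112], [67, 86, 114], [61, 83, 110], [70, 92, 118], [65, 89, 117], [58, 84, 107]]
250 [[63, 87, 113], [64, 87, 114], [66, 91, 114], [71, 93, 120], [66, 88, 112], [66, 91, 119], [64, 87, 114], [63, 84, 110], [72, 93, 119], [61, 85, 112], [72, 94, 125], [71, 93, 118], [62, 83, 110]]
255 [[71, 97, 125], [65, 88, 113], [64, 87, 112], [61, 86, 117], [67, 89, 114], [70, 93, 119], [68, 92, 120], [65, 89, 114], [69, 91, 115], [57, 82, 110], [68, 93, 122], [68, 91, 118], [63, 84, 113]]
```

Request:
drive_tool --deltas "0 0 0 0 0 -0.3 0.5; 0 0 0 0 0 -0.3 0.5; 0 0 0 0 0 -0.12 0.5; 0 0 0 0 0 0 0.5; 0 0 0 -0.093 -0.036 0 0.5; 0 0 0 -0.093 -0.036 0 0.5; 0 0 0 -0.093 -0.036 0 0.5; 0 0 0 -0.093 -0.036 0 0.5; 0 0 0 -0.062 -0.024 0 0.5; 0 0 0 0 0 0 0.5"

```text
time_s: 17.55
tcp_pos: [0.5494, -0.3182, 0.0117]
orientation: [0.983, 0.183, -0.0, 0.0]
ft_force: [0.6, 0.3, -0.9]
finger_gap: 0.574
grip_force: 31.3
```

```bash
python3 r.py
```

```text
[ 0.5494 -0.3182  0.0117] [180.4   9.1] yaw 21.12672294108964 fN 0.6358609344303839 [ 0.6  0.3 -0.9] 0.5741313347715166 17.55
```

Request:
drive_tool --deltas "0 0 0 0 0 -0.04 0.5; 0 0 0 -0.031 -0.012 0 0.5; 0 0 0 -0.031 -0.012 0 0.5; 0 0 0 -0.031 -0.012 0 0.5; 0 0 0 -0.031 -0.012 0 0.5; 0 0 0 -0.031 -0.012 0 0.5; 0 0 0 0 0 0 0.5"

```text
time_s: 18.42
tcp_pos: [0.5449, -0.3199, 0.0105]
orientation: [0.983, 0.183, -0.0, -0.0]
ft_force: [0.0, 0.0, -1.3]
finger_gap: 0.573
grip_force: 31.3
```

Request:
drive_tool --deltas "0 0 0 -0.031 -0.012 0 0.5; 0 0 0 -0.031 -0.012 0 0.5; 0 0 0 -0.031 -0.012 0 0.5; 0 0 0 0 0 0 0.5"

```text
time_s: 18.92
tcp_pos: [0.5421, -0.321, 0.0105]
orientation: [0.983, 0.183, -0.0, 0.0]
ft_force: [-0.4, 0.1, 0.1]
finger_gap: 0.575
grip_force: 31.3
```

Request:
drive_tool --deltas "0 0 0 -0.031 -0.012 0 0.5; 0 0 0 -0.031 -0.012 0 0.5; 0 0 0 0 0 0 0.5"

```text
time_s: 19.3
tcp_pos: [0.5402, -0.3217, 0.0105]
orientation: [0.983, 0.183, -0.0, -0.0]
ft_force: [0.5, 0.6, -0.5]
finger_gap: 0.573
grip_force: 31.3
```

```bash
python3 r.py
```

```text
[ 0.5402 -0.3217  0.0105] [170.5   9.2] yaw 21.13676062465044 fN 0.6500493415096129 [ 0.5  0.6 -0.5] 0.573285551622865 19.3
```

Now in 1 mm and half-millimetre creeps.

Request:
drive_tool --deltas "0 0 0 -0.031 -0.012 0 0.5; 0 0 0 -0.031 -0.012 0 0.5; 0 0 0 0 0 0 0.5"

```text
time_s: 19.68
tcp_pos: [0.5384, -0.3224, 0.0105]
orientation: [0.983, 0.183, -0.0, -0.0]
ft_force: [-0.6, 0.3, -1.0]
finger_gap: 0.576
grip_force: 31.3
```

Request:
drive_tool --deltas "0 0 0 -0.031 -0.012 0 0.5; 0 0 0 -0.016 -0.006 0 0.5; 0 0 0 0 0 0 0.5"

```text
time_s: 20.05
tcp_pos: [0.5376, -0.3226, 0.0107]
orientation: [0.983, 0.184, 0.0, 0.0]
ft_force: [2.9, 1.1, -1.4]
finger_gap: 0.573
grip_force: 31.3
```

Request:
drive_tool --deltas "0 0 0 -0.031 -0.012 0 0.5; 0 0 0 0 0 0 0.5"

```text
time_s: 20.3
tcp_pos: [0.5373, -0.3227, 0.0108]
orientation: [0.983, 0.184, 0.001, 0.0]
ft_force: [6.1, 0.6, -2.3]
finger_gap: 0.577
grip_force: 31.4
```

```bash
python3 r.py
```

```text
[ 0.5373 -0.3227  0.0108] [167.5   9.3] yaw 21.19328967445263 fN 5.888606414594878 [ 6.1  0.6 -2.3] 0.5770439952003499 20.3
```

Contact is at 5.9 N. I'll hold at slightly more, then release, so that I can seat the wedge with a plain push on its thick end.

Request:
drive_tool --deltas "0 0 0 -0.012 -0.004 0 0.5; 0 0 0 0 0 0 0.5; 0 0 0 0 0 0 0.5; 0 0 0 0 0 0 0.5; 0 0 0 0 0 0 0.5"

```text
time_s: 20.92
tcp_pos: [0.5373, -0.3227, 0.0109]
orientation: [0.983, 0.184, 0.001, 0.0]
ft_force: [5.9, 2.0, -2.0]
finger_gap: 0.575
grip_force: 31.4
```

Request:
drive_tool --deltas "0 0 0 0 0 0 0.62; 0 0 0 0 0 0 0.7; 0 0 0 0 0 0 0.8; 0 0 0 0 0 0 0.85; 0 0 0 0 0 0 0.85; 0 0 0 0 0 0 0.85"

```text
time_s: 21.68
tcp_pos: [0.5357, -0.3234, 0.0105]
orientation: [0.983, 0.183, -0.0, -0.0]
ft_force: [-0.2, 0.5, -0.9]
finger_gap: 0.85
grip_force: 0.0
```

```bash
python3 r.py
```

```text
[ 0.5357 -0.3234  0.0105] [165.7   9.2] yaw 21.143406775420132 fN 0.04407526840226131 [-0.2  0.5 -0.9] 0.8502919563965479 21.675
```

Request:
drive_tool --deltas "0 0 0 0 0 0.4 0.85; 0 0 0 0 0 0.8 0.85; 0 0 0 0 0 0.8 0.85; 0 0 0 0.4 0.16 0 0; 0 0 0 0.5 0.19 0 0; 0 0 0 0.5 0.19 0 0; 0 0 0 0.28 0.11 0 0; 0 0 0 0 0 0 0; 0 0 0 0 0 0 0; 0 0 0 0 0 0 0"

```text
time_s: 22.92
tcp_pos: [0.5856, -0.3044, 0.0705]
orientation: [0.983, 0.183, -0.0, 0.0]
ft_force: [-0.2, -0.3, -0.0]
finger_gap: -0.002
grip_force: 0.0
```

```bash
python3 r.py; python3 -c "
from h import *
s=monitor.read_state();np.savez('pics/w5s.npz',p=s['tcp_pos'],q=s['orientation'])
snap('wrist','w5.png')
c=snap('side','s8.png')['color']
d=cv2.absdiff(c,cv2.imread('pics/s7.png'))[195:250,325:360].mean();print('pulley/pad diff',d)
"
```

```text
[ 0.5856 -0.3044  0.0705] [219.1   8.9] yaw 21.096784512084675 fN -0.2802918047252822 [-0.2 -0.3 -0. ] -0.0016412266585823939 22.925
pulley/pad diff 3.103896103896104
```

Request:
drive_tool --deltas "0 0 0 0.1 0.04 -0.4 0; 0 0 0 0 0 -0.8 0; 0 0 0 0 0 -0.5 0; 0 0 0 0 0 -0.15 0; 0 0 0 0 0 0 0; 0 0 0 -0.062 -0.024 0 0; 0 0 0 -0.062 -0.024 0 0; 0 0 0 -0.062 -0.024 0 0; 0 0 0 0 0 0 0"

```text
time_s: 24.15
tcp_pos: [0.5834, -0.3051, 0.0152]
orientation: [0.983, 0.183, 0.0, 0.0]
ft_force: [-0.3, 0.5, 0.8]
finger_gap: 0.004
grip_force: 0.0
```

Request:
drive_tool --deltas "0 0 0 -0.031 -0.012 0 0; 0 0 0 -0.031 -0.012 0 0; 0 0 0 -0.031 -0.012 0 0; 0 0 0 0 0 0 0"

```text
time_s: 24.65
tcp_pos: [0.5807, -0.306, 0.015]
orientation: [0.983, 0.183, -0.0, -0.0]
ft_force: [0.7, -0.1, -0.2]
finger_gap: -0.003
grip_force: 0.0
```

```bash
python3 r.py
```

```text
[ 0.5807 -0.306   0.015 ] [214.    9.2] yaw 21.14033837173558 fN 0.567564522612742 [ 0.7 -0.1 -0.2] -0.0031448038860906464 24.65
```

Request:
drive_tool --deltas "0 0 0 -0.031 -0.012 0 0; 0 0 0 -0.031 -0.012 0 0; 0 0 0 0 0 0 0"

```text
time_s: 25.02
tcp_pos: [0.5788, -0.3067, 0.015]
orientation: [0.983, 0.183, -0.0, 0.0]
ft_force: [-0.1, -0.4, 0.4]
finger_gap: 0.002
grip_force: 0.0
```

Request:
drive_tool --deltas "0 0 0 -0.031 -0.012 0 0; 0 0 0 -0.031 -0.012 0 0; 0 0 0 0 0 0 0"

```text
time_s: 25.4
tcp_pos: [0.5769, -0.3074, 0.015]
orientation: [0.983, 0.183, -0.0, -0.0]
ft_force: [0.2, -0.5, -0.5]
finger_gap: 0.0
grip_force: 0.0
```

Request:
drive_tool --deltas "0 0 0 -0.031 -0.012 0 0; 0 0 0 0 0 0 0"

```text
time_s: 25.65
tcp_pos: [0.5761, -0.3077, 0.015]
orientation: [0.983, 0.183, 0.0, -0.0]
ft_force: [-1.4, -0.7, 0.2]
finger_gap: -0.002
grip_force: 0.0
```

Request:
drive_tool --deltas "0 0 0 -0.031 -0.012 0 0; 0 0 0 0 0 0 0"

```text
time_s: 25.9
tcp_pos: [0.5756, -0.3078, 0.0151]
orientation: [0.983, 0.184, 0.0, -0.0]
ft_force: [2.0, 0.8, -0.6]
finger_gap: -0.002
grip_force: 1.0
```

Request:
drive_tool --deltas "0 0 0 -0.031 -0.012 0 0; 0 0 0 0 0 0 0"

```text
time_s: 26.15
tcp_pos: [0.5754, -0.3079, 0.0154]
orientation: [0.983, 0.184, 0.001, 0.0]
ft_force: [4.8, 1.9, -0.6]
finger_gap: -0.0
grip_force: 2.4
```

```bash
python3 r.py
```

```text
[ 0.5754 -0.3079  0.0154] [208.3   9.4] yaw 21.18333804552681 fN 5.172129405396587 [ 4.8  1.9 -0.6] -0.00023439795931978397 26.15
```

Request:
drive_tool --deltas "0 0 0 -0.022 -0.008 0 0; 0 0 0 0 0 0 0; 0 0 0 0 0 0 0; 0 0 0 0 0 0 0; 0 0 0 0 0 0 0"

```text
time_s: 26.78
tcp_pos: [0.5753, -0.3079, 0.0156]
orientation: [0.983, 0.184, 0.001, 0.0]
ft_force: [5.2, 3.0, -0.4]
finger_gap: -0.003
grip_force: 3.2
```

```bash
python3 r.py
```

```text
[ 0.5753 -0.3079  0.0156] [208.2   9.4] yaw 21.201763075938118 fN 5.955737586054834 [ 5.2  3.  -0.4] -0.0033951279192270937 26.775
```

Request:
drive_tool --deltas "0 0 0 -0.022 -0.008 0 0; 0 0 0 0 0 0 0; 0 0 0 0 0 0 0; 0 0 0 0 0 0 0; 0 0 0 0 0 0 0"

```text
time_s: 27.4
tcp_pos: [0.5752, -0.3079, 0.0158]
orientation: [0.983, 0.184, 0.002, 0.0]
ft_force: [7.6, 3.1, 0.2]
finger_gap: 0.0
grip_force: 3.9
```

```bash
python3 r.py
```

```text
[ 0.5752 -0.3079  0.0158] [208.2   9.4] yaw 21.22314093053931 fN 8.212933902958117 [7.6 3.1 0.2] 0.00028786833169052876 27.4
```

8.2 N was held for about 0.5 s. Now I retreat, lift clear and check.

Request:
drive_tool --deltas "0 0 0 0.022 0.008 0 0; 0 0 0 0.022 0.008 0 0; 0 0 0 0.05 0.02 0 0; 0 0 0 0.1 0.04 0 0; 0 0 0 0.3 0.12 0 0; 0 0 0 0 0 0.6 0; 0 0 0 0 0 1 0; 0 0 0 0 0 1 0; 0 0 0 0 0 1 0; 0 0 0 0 0 1 0"

```text
time_s: 28.65
tcp_pos: [0.5878, -0.3032, 0.1555]
orientation: [0.983, 0.183, 0.0, 0.0]
ft_force: [-0.7, 0.0, 0.7]
finger_gap: 0.002
grip_force: 0.0
```

```bash
python3 r.py; python3 -c "
from h import *
s=monitor.read_state();np.savez('pics/w6s.npz',p=s['tcp_pos'],q=s['orientation'])
w=snap('wrist','w6.png')['color'];c=snap('side','s9.png')['color'];b=cv2.imread('pics/s7.png')
print('side diff pulley/pad',cv2.absdiff(c,b)[195:250,325:360].mean(), cv2.absdiff(c,b)[195:250,300:330].mean())
g=cv2.cvtColor(c,cv2.COLOR_BGR2GRAY).astype(int)
for r in (216,220,224,228): print(r,g[r,332:352])
# wrist: expected projection of wedge and pulley features
q=np.load('pics/w6.npz');R=Ro.from_quat(s['orientation']).as_matrix();H=q['hand_eye']
def wp(p):
    v=H[:3,:3].T@(R.T@(np.array(p)-s['tcp_pos'])-H[:3,3]);th=np.arctan2(np.hypot(v[0],v[1]),v[2]);k=q['fx']*th/np.hypot(v[0],v[1]);return (k*v[0]+q['cx'],k*v[1]+q['cy'])
P=lambda x,y,z: tuple(np.round(wp(np.r_[F+N*x/1e3+A*y/1e3,z])))
for n,x,y,z in [('thick L',197,34,.03),('thick R',197,-16,.03),('pulley back',126,9,.045),('thinL',100,34,0)]: print(n,P(x,y,z))
"
```

```text
[ 0.5878 -0.3032  0.1555] [221.6   9.3] yaw 21.144970816712295 fN -0.6932604597808291 [-0.7  0.   0.7] 0.0017197417983084926 28.65
side diff pulley/pad 1.3527272727272728 3.762828282828283
216 [114 112 113 112 112 115 122 137 155 162 156 145 138 137 154 176 183 176
 161 152]
220 [113 114 114 113 113 112 110 112 112 118 131 136 126 129 152 167 174 178
 173 154]
224 [ 92  71  55  50  52  63  81  99 110 114 114 118 117 115 124 134 133 123
 107  83]
228 [106  98  93  89  88  91 101 110 114 114 112 113 107  97  93  95  90  74
  65  62]
thick L (np.float64(251.0), np.float64(229.0))
thick R (np.float64(309.0), np.float64(229.0))
pulley back (np.float64(280.0), np.float64(308.0))
thinL (np.float64(257.0), np.float64(306.0))
```

```bash
python3 -c "
from h import *
w=cv2.imread('pics/w6.png').astype(int)
for lo,hi in ((256,268),(292,304)):
    e=w[205:262,lo:hi].mean(1); g=np.abs(np.diff(e,axis=0)).sum(1); k=np.argsort(g)[::-1][:5]; print(sorted((int(205+i),int(g[i]),st(wray('w6',(lo+hi)/2,205.5+i,.03)).tolist()) for i in k))
"
```

```text
[(211, 78, [213.2, 24.4]), (229, 95, [196.9, 24.6]), (230, 124, [196.0, 24.7]), (257, 96, [170.2, 25.1]), (258, 116, [169.3, 25.2])]
[(211, 69, [213.2, -6.4]), (229, 76, [196.9, -6.7]), (230, 110, [196.0, -6.7]), (257, 74, [170.2, -7.2]), (258, 103, [169.2, -7.2])]
```

The thick edge is square and sits at 196.5 mm, which matches the contact position. The pulley is still on the pad, so I'm handing in.

```bash
python3 -c "
from bench import ctrl
print(ctrl.close_job())"
```

```text
the job is handed in; nothing more can be done
None
```

I rolled the pulley up to the stop's pad, wedged it with about 8 N on the thick end, and handed the job in at about 29 s. The last pictures showed the pulley on the pad and the wedge square behind it, but the hand-in gave no verdict.

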